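# Tighten a spindle's lock ring with a pin spanner

### The job

Take the orange-handled pin spanner from its wooden stand, feel both of its prongs into the two holes of the brass lock ring without pressing hard, and turn the ring clockwise until it is home and tightened to about 0.4 newton-metres, no more than 0.6. Then lift the spanner out and put it back upright in its stand, leaving the things around the work where they are.

Things in the scene. Friction and masses are not known exactly. Their poses are not given: they have to be found in the camera images.
- spindle: upright bench spindle, fixed to the bench; place and yaw vary: grey round flange 100 mm across, 10 mm high, blue housing 68 mm across, brass lock ring on top, 66 mm across, its flat face 70 mm above the bench. Origin: on the ring's axis, at bench height, z up. The ring's plain thread needs about 0.15 N m to turn; prongs pressed on its face with 2 to 6 N do not turn it.
- ring_face (a point): the middle of the lock ring's top face, on its axis (does not turn with the ring; axes as the spindle's). The ring has two round blind holes 8.5 mm across and 10 mm deep, opposite each other, centres 22 mm from the axis; between them the face is closed and flat. Prongs drawn lightly over the face drop in where they meet both holes.
- ring (a joint): turn of the lock ring, rad: 0 = home (hard stop), grows anticlockwise from above as it is unscrewed; starts between 0.3 and 0.6; stays where it is left. It tells only roughly where the holes face, as threads differ: the line through both holes lies at the spindle's yaw plus this value plus an unknown -0.3 to +0.3 rad, which must be seen or felt.
- twist (a joint): elastic twist of the housing on the torque cell in its foot, rad: 0 = no load; grows as the ring is loaded clockwise, 0.1 rad per N m (0.4 N m: 0.04 rad, 0.6 N m: 0.06 rad); springs back.
- spanner_grip (a point): pin spanner, loose, about 120 g, 80 mm tall, upright in its stand: orange handle block 34 (x) by 16 (y) by 52 mm high, from 28 to 80 mm above the prong tips; below it a steel neck, then a dark crossbar 68 (x) by 14 by 14 mm with two prongs under it. This point: on the handle's middle axis, 56 mm above the prong tips; z up the handle, x along the crossbar.
- spanner_tips (a point): half-way between the spanner's two prong tips, its lowest points; axes as the spanner's. Prongs: round-nosed, 6 mm thick, 8 mm long, 22 mm to either side of the middle along x. The crossbar's underside, 8 mm above the tips, lies on the ring when the prongs are fully in.
- stand: wooden spanner stand, fixed; place and yaw vary: 84 (x) by 40 by 26 mm high. Origin: centre of its underside, z up. Two saddles near its ends, 17 mm above the bench, carry the crossbar's ends (bar along the stand's x, either way round); lips rise to 26 mm with about 4 mm of play on all sides. Spanner in place: upright on the stand's axis, prong tips 9 mm above the bench.
- eye_loupe: loose black eye loupe, 30 mm across, 31 mm high, origin under its middle: bystander
- oil_cups: loose black stand with four coloured oil cups, 34 by 94 by 20 mm, origin under its middle: bystander
- brass_tin: loose round brass-coloured tin, 45 mm across, 23 mm high, origin under its middle: bystander. Above it and to its right (y -0.11 to -0.63, x 0.56 to 0.74) the head of the bench lamp hangs, 0.64 m over the bench: swing a raised arm round close in, clear of the lamp
There are look-alikes about, which are no part of the job. What is shaped like the part that bears spanner_grip but purple is not meant.

How it is judged:
By the outcome, as a careful person would: the job done as asked, in the order asked, and still so for the second after the job is handed in, with the robot touching nothing.
It also fails if it takes over 72 s, if anything falls off the work surface, if the arm or the gripper's body presses on something with over 40 N, if the wrist force passes 120 N, or if a joint passes its speed limit or range.

### The arm

A 6-joint arm with a two-finger parallel gripper is mounted at the origin on a cart in front of the work surface, level with it; the furniture and walls round the work are solid. World frame = base frame: x ahead of the robot, y to its left, z up, the work surface at z = 0. Lengths are in m, angles in rad, forces in N, time in s.
With the tool pointing down it reaches from about 0.4 to 0.925 m from the base axis. Payload 3.4 kg.
Tool frame: the origin (TCP) lies midway between the tips of the shut fingers; the grasp point (between the pads) lies 19 mm behind it; y points along the fingers, x is the direction in which the jaws open and shut, and the axes are right-handed (so a half turn about y gives the same grasp; the last joint's range is limited). The gripper opens to 85 mm and grips with 20 to 120 N. Pads are 22 mm wide; open, the fingers measure 114 mm over their backs; the gripper's body (76 mm by 85 mm) begins 54 mm behind the grasp point. The pads swing forward as they close: fully open they stand 13 mm farther back than shut.
Start: joints at [-1.185, 0.307, 1.506, -0, 1.328, -0.073], TCP at [0.255, -0.516, 0.231] pointing down, gripper open.
Joint ranges: [-3.12, 3.12], [-1.05, 2.28], [0.14, 2.33], [-1.42, 4.57], [0.1, 2.73], [-2.68, 2.68]. Speed limits (rad/s): [2.57, 2.57, 3.14, 3.14, 3.14, 3.14].

### API

Orientations are given as a 3x3 rotation matrix whose columns are the frame's x, y, z axes.
In Python, from cell import env gives the robot as it stands. The module is installed in compiled form; this text tells all that it offers.
- The arm moves only by the tool drive_tool, never from a script. Its argument "steps" is a list of rows, each a list of 5 numbers: the opening, from -1 (shut) to 1 (fully open), then the shift along the world's x, y, z in mm, then the turn about the world's z in degrees. In form: [[jaw, dx, dy, dz, turn], ...]. A call has 1 to 5 rows; each row is the pose to reach, as a shift and turn from the pose commanded when the call began; what a row does not reach only later rows make up. A row lasts 1/12 s, in which the tool goes at most 41.7 mm and 7.16 degrees, less where a joint would pass 70% of its speed; a pose out of reach is approached as far as the arm can. A call with a gripper value outside its range is refused whole. The fingers move at their own pace and stop on an object; "grip_force" is the grip in N (left out, the last holds). Time passes only in rows, so rows that repeat a pose let the fingers close. It gives the time, the measured TCP pose, the force and the opening at its end, in the units of the state.
- env.get_obs(): the state, without advancing time (a new reading comes with each control period).
- env.capture(name): name is "side" or "top" or "wrist"; returns a dict with "image" (400x640x3 uint8, red, green, blue), "fx", "fy", "cx", "cy" (pixels), "D" ([k1, k2, p1, p2, k3] as OpenCV has them; the pictures are not rectified), "rvec" (rotation vector, rad) and "tvec" (3), from world to camera coordinates, as OpenCV has them; the wrist camera has in their place "T_tool_cam" (4x4, takes a point from camera to tool coordinates, whose origin is the TCP and whose axes are the tool frame's). Camera axes: x right, y down, z forward; pixel columns grow to the right and rows downward; lengths in m; the calibration is good to about 2 mm. A picture is of the moment at which its call begins: read the wrist's pose just before it. There is no depth.
- env.finish_job(): hands the job in, once; it reports no verdict.
The state is a dict: "t": time; "qpos": joint angles; "joint_velocities": joint speeds; "joint_torque": joint torques, N m; "tool_pos": TCP position; "ee_rot": TCP orientation; "contact_force": force on the tool from outside, world axes, zero at the start; "ft_torque": the same for the moment, N m; "width": finger opening in m.
Only numpy, scipy, OpenCV 4.12 (cv2) and the standard library are available. Lean on these libraries where they do the work, as an engineer would, in place of code of your own. Each camera call takes 0.05 s, during which the arm holds its last target. There are 200 camera calls.

## Working session

There is one attempt and no reset: what is moved stays moved. The work goes in short steps, Python scripts to look and compute and a tool call to move; the robot and the scene stay as the last step left them, time stands still between calls to the robot, and variables do not carry over. Pictures are saved under pics/ and viewed, on a budget of 10 in all, crops included, one or two more only if the job needs it, and the job is handed in when it is done.

Besides the shell and the picture viewer there is one more tool, called as name([rows], argument=value, ...), one row to a line, values as JSON. drive_tool: Moves the arm, as the interface text tells. Its arguments: {"type":"object","properties":{"steps":{"type":"array"},"grip_force":{"type":"number"}},"required":["steps"]}

```bash
mkdir -p pics; cat > h.py <<'E'
import numpy as np, cv2
from cell import env
def cap(name):
    o=env.get_obs(); c=env.capture(name)
    K=np.array([[c["fx"],0,c["cx"]],[0,c["fy"],c["cy"]],[0,0,1]]);D=np.array(c["D"],float)
    if name=="wrist":
        T=np.eye(4);T[:3,:3]=np.array(o["ee_rot"]);T[:3,3]=o["tool_pos"]
        M=T@np.array(c["T_tool_cam"])
        R=M[:3,:3];C=M[:3,3]
    else:
        Rw=cv2.Rodrigues(np.array(c["rvec"],float))[0];R=Rw.T;C=-R@np.array(c["tvec"],float).ravel()
    return dict(img=c["image"],K=K,D=D,R=R,C=C)
def ray(c,uv,z):
    uv=np.array(uv,float).reshape(-1,1,2)
    p=cv2.undistortPoints(uv,c["K"],c["D"]).reshape(-1,2)
    d=np.c_[p,np.ones(len(p))]@c["R"].T
    return c["C"]+d*((z-c["C"][2])/d[:,2])[:,None]
def proj(c,P):
    R=c["R"].T; return cv2.projectPoints(np.array(P,float).reshape(-1,3),cv2.Rodrigues(R)[0],-R@c["C"],c["K"],c["D"])[0].reshape(-1,2)
def save(c,n,crop=None,s=1):
    im=c["img"]
    if crop: im=im[crop[1]:crop[3],crop[0]:crop[2]]
    im=cv2.resize(im,None,fx=s,fy=s,interpolation=cv2.INTER_CUBIC)
    cv2.imwrite(f"pics/{n}.png",im[...,::-1])
def obs():
    o=env.get_obs();np.set_printoptions(precision=4,suppress=True)
    for k in("t","qpos","tool_pos","contact_force","ft_torque","width"):print(k,np.array(o[k]))
    print(np.array(o["ee_rot"]))
E
python3 - <<'E'
from h import *
import pickle
d={n:cap(n) for n in("top","side")}
pickle.dump(d,open("c0.pkl","wb"))
for n in d: save(d[n],n+"0"); print(n,d[n]["C"])
obs()
E
```

```text
top [0.33733741 0.14062356 1.17586149]
side [-0.33875325 -0.17792796  0.52173442]
t 0.1
qpos [-1.1855  0.3075  1.5075 -0.      1.3284 -0.0735]
tool_pos [ 0.2544 -0.515   0.2305]
contact_force [-0.7378 -0.6966 -0.3216]
ft_torque [ 0.0368 -0.001  -0.0162]
width 0.08532802224191896
[[ 0.4429 -0.0007  0.8966]
 [-0.8966  0.0017  0.4429]
 [-0.0019 -1.      0.0001]]
```

View pics/top0.png

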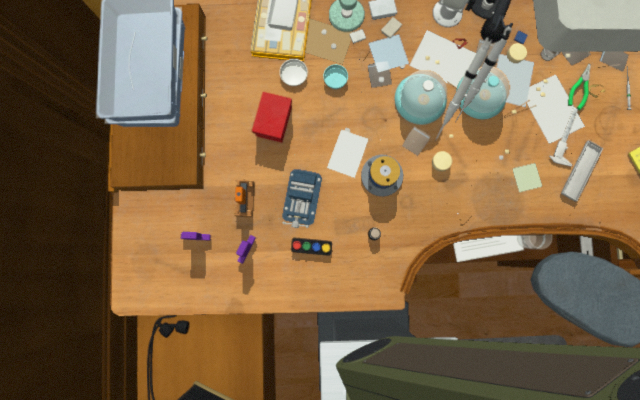

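View pics/side0.png

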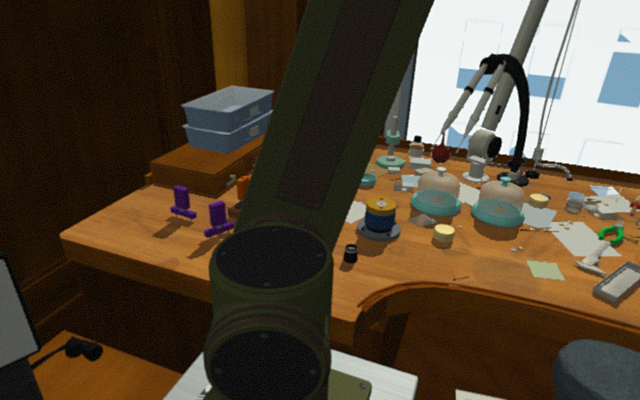

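The top view shows the brass ring on its spindle near (384,171). The orange spanner in its stand is near (243,198). Purple look-alikes are at (195,237) and (246,250), oil cups at (312,246), the loupe at (374,233) and the tin at (443,160). In the side view the arm hides most of the stand.

```bash
cat > m.py <<'E'
from h import *
import pickle
c=pickle.load(open("c0.pkl","rb"))["top"]
for n,uv,z in(("ring",(384.5,171),.07),("span",(242,198),.089),("loupe",(374,233),.03),("cups",(312,246),.02),("tin",(443,160),.023),("blue",(302,197),.03),("purp",(246,250),.08),("purp2",(195,237),.08),("edge",(404,312),0),("redbox",(272,117),.03)): print(n,ray(c,uv,z)[0])
hsv=cv2.cvtColor(c["img"],cv2.COLOR_RGB2HSV)
def blob(lo,hi,box,z):
    x0,y0,x1,y1=box;m=cv2.inRange(hsv,lo,hi);k=np.zeros_like(m);k[y0:y1,x0:x1]=m[y0:y1,x0:x1]
    cs,_=cv2.findContours(k,0,2);q=max(cs,key=cv2.contourArea)
    r=cv2.minAreaRect(q);P=ray(c,cv2.boxPoints(r),z);print(r,P[:,:2],P.mean(0))
blob((4,190,150),(14,255,255),(225,175,265,225),.089)
blob((15,140,120),(30,255,255),(365,150,405,190),.07)
a=cv2.resize(c["img"][165:235,215:285],None,fx=6,fy=6,interpolation=2);b=cv2.resize(c["img"][140:210,350:420],None,fx=6,fy=6,interpolation=2)
cv2.imwrite("pics/z0.png",np.hstack([a,b])[:480,:800,::-1])
E
python3 m.py
```

```text
ring [0.53270266 0.00213172 0.07      ]
span [0.47898586 0.31876892 0.089     ]
loupe [0.39703314 0.02774081 0.03      ]
cups [0.37214714 0.17017125 0.02      ]
tin [ 0.56317015 -0.14278441  0.023     ]
blue [0.48480961 0.18989754 0.03      ]
purp [0.36577256 0.31256558 0.08      ]
purp2 [0.39709473 0.42461508 0.08      ]
edge [ 0.21453536 -0.03690758  0.        ]
redbox [0.67724012 0.25622881 0.03      ]
((238.0, 193.5), (6.0, 15.0), 0.0) [[0.47283361 0.33420392]
 [0.5060195  0.33400905]
 [0.50561146 0.32076943]
 [0.47243933 0.32101864]] [0.48922598 0.32750026 0.089     ]
((384.75006103515625, 170.75001525878906), (27.577163696289062, 28.284271240234375), 45.0) [[ 0.53401069  0.04582506]
 [ 0.57838441 -0.00118097]
 [ 0.53250689 -0.04283371]
 [ 0.48864915  0.00420385]] [0.53338779 0.00150356 0.07      ]
```

View pics/z0.png

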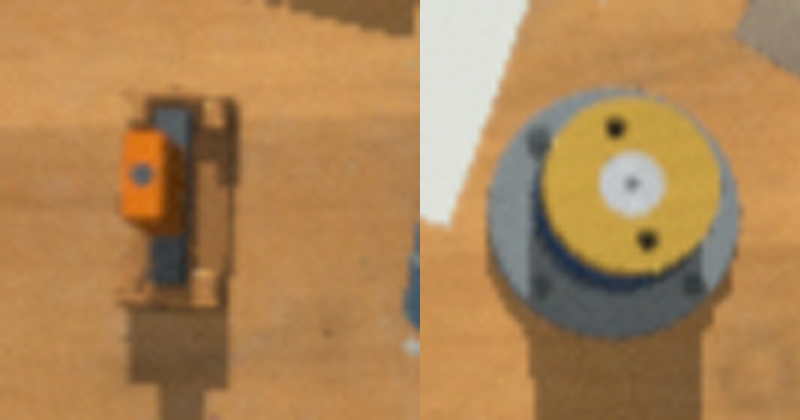

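The handle top is near (239,194) in the full picture, with the bar roughly along world x. The holes are near (382.5,161) and (388,180), so the hole line is at about 16°. I'm moving close in, over the ring first.

drive_tool([
  [1,90,160,40,35],
  [1,90,160,40,35],
  [1,90,160,40,35],
  [1,90,160,40,35],
  [1,90,160,40,35],
])

```text
t: 0.52
tool_pos: [0.3458, -0.3517, 0.2719]
ee_rot: [[0.881, 0.001, 0.474], [-0.474, 0.002, 0.881], [-0.0, -1.0, 0.002]]
contact_force: [0.3, 0.7, 0.4]
width: 0.0852
```

drive_tool([
  [1,90,160,20,35],
  [1,90,160,20,35],
  [1,90,160,20,35],
  [1,90,160,20,35],
  [1,90,160,20,35],
])

```text
t: 0.93
tool_pos: [0.4361, -0.1914, 0.2917]
ee_rot: [[0.993, 0.001, -0.118], [0.118, 0.002, 0.993], [0.002, -1.0, 0.002]]
contact_force: [0.1, 0.1, 0.1]
width: 0.0852
```

drive_tool([
  [1,20,160,0,35],
  [1,20,160,0,35],
  [1,20,160,0,35],
  [1,20,160,0,35],
  [1,20,160,0,35],
])

```text
t: 1.35
tool_pos: [0.4544, -0.0293, 0.291]
ee_rot: [[0.743, -0.0, -0.669], [0.669, 0.004, 0.743], [0.002, -1.0, 0.003]]
contact_force: [0.0, -0.2, -0.4]
width: 0.0857
```

```bash
python3 - <<'E'
from h import *
obs();c=cap("wrist");save(c,"w1");print(c["C"],c["R"][:,2],proj(c,[.533,.002,.07]))
E
```

```text
t 1.35
qpos [-0.1605  0.0923  1.6375  0.0041  1.413  -0.894 ]
tool_pos [ 0.4544 -0.0293  0.291 ]
contact_force [ 0.0102 -0.2006 -0.4017]
ft_torque [-0.0644 -0.0024  0.0166]
width 0.08573748086072132
[[ 0.7433 -0.0005 -0.669 ]
 [ 0.669   0.0042  0.7433]
 [ 0.0025 -1.      0.0035]]
[0.4043 0.0247 0.4338] [ 0.1937 -0.2107 -0.9582] [[384.6915 194.9917]]
```

View pics/w1.png

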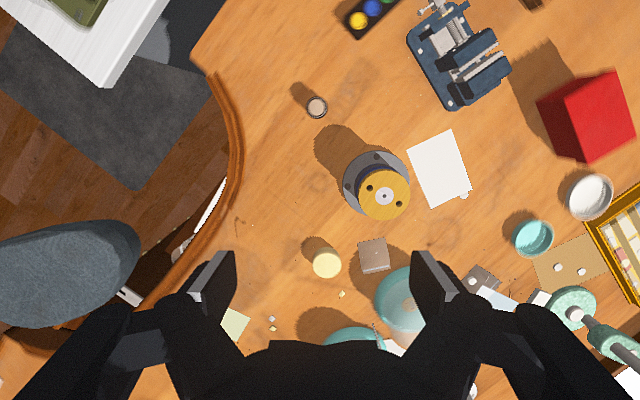

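The wrist view shows the ring centre at (384,196) and the holes near (370,188) and (398,204). The prediction agrees, so I'll measure by mask.

```bash
cat > ring.py <<'E'
from h import *
def ring(c,guess):
    u,v=np.round(proj(c,guess)[0]).astype(int);h=int(0.04*c["K"][0,0]/np.linalg.norm(c["C"]-guess))
    hsv=cv2.cvtColor(c["img"],cv2.COLOR_RGB2HSV);m=np.zeros(hsv.shape[:2],np.uint8)
    s=np.s_[v-h:v+h,u-h:u+h];m[s]=cv2.inRange(hsv,(15,120,110),(32,255,255))[s]
    q=max(cv2.findContours(m,0,2)[0],key=cv2.contourArea);hull=cv2.convexHull(q)
    P=ray(c,hull.reshape(-1,2),.07)[:,:2];cc,r=cv2.minEnclosingCircle((P*1e4).astype(np.float32));print("ring",np.array(cc)/1e4,r/1e4)
    k=np.zeros_like(m);cv2.fillPoly(k,[hull],255);k=cv2.erode(k,np.ones((3,3)))
    d=((c["img"].max(2)<100)&(k>0)).astype(np.uint8)
    n,_,st,ce=cv2.connectedComponentsWithStats(d);H=[]
    for i in range(1,n):
        p=ray(c,ce[i],.07)[0]; print(st[i,4],ce[i],p)
        if st[i,4]>=6: H.append(p)
    return H
if __name__=="__main__":
    H=ring(cap("wrist"),np.array([.533,.002,.07]))
    import pickle
    print("top");ring(pickle.load(open("c0.pkl","rb"))["top"],np.array([.533,.002,.07]))
E
python3 ring.py
```

```text
ring [ 5.38181445e-01 -8.54315937e-05] 0.05158509521484375
13 [393.92307692 168.15384615] [0.51637209 0.0309186  0.07      ]
1 [366. 178.] [ 0.49943133 -0.00139701  0.07      ]
22 [370.95454545 185.90909091] [ 0.51125714 -0.00446077  0.07      ]
4 [385.5 194.5] [5.32997533e-01 3.29892816e-05 7.00000000e-02]
14 [399.64285714 202.14285714] [0.55384316 0.00515579 0.07      ]
top
ring [ 0.54055923 -0.00577623] 0.04318192138671875
5 [382. 161.] [0.55565592 0.00666964 0.07      ]
4 [387.5 179.5] [ 0.51323754 -0.00367068  0.07      ]
```

drive_tool([
  [1,10,160,0,35],
  [1,10,160,0,35],
  [1,10,160,0,35],
  [1,10,160,0,35],
  [1,10,160,0,35],
])

```text
t: 1.87
tool_pos: [0.4652, 0.1289, 0.2911]
ee_rot: [[0.232, 0.0, -0.973], [0.973, 0.003, 0.232], [0.003, -1.0, 0.001]]
contact_force: [-0.6, -0.6, -0.0]
width: 0.0853
```

drive_tool([
  [0,20,120,-40,13.7],
  [0,20,120,-40,13.7],
  [0,20,120,-40,13.7],
  [0,20,120,-40,13.7],
  [0,20,120,-40,13.7],
])

```text
t: 2.28
tool_pos: [0.4847, 0.2449, 0.2496]
ee_rot: [[0.002, -0.003, -1.0], [1.0, -0.002, 0.002], [-0.002, -1.0, 0.003]]
contact_force: [-0.2, -0.2, -0.1]
width: 0.0428
```

```bash
python3 - <<'E'
from h import *
obs();c=cap("wrist");save(c,"w2")
import pickle;pickle.dump(c,open("w2.pkl","wb"));print(proj(c,[.488,.325,.089]))
E
```

```text
t 2.2833
qpos [ 0.3904  0.2501  1.5416 -0.0004  1.353  -1.1787]
tool_pos [0.4847 0.2449 0.2496]
contact_force [-0.2335 -0.1852 -0.0537]
ft_torque [-0.0417 -0.0123  0.0345]
width 0.04279685681972412
[[ 0.0016 -0.0028 -1.    ]
 [ 1.     -0.0015  0.0016]
 [-0.0015 -1.      0.0028]]
[[398.7773 186.9976]]
```

View pics/w2.png

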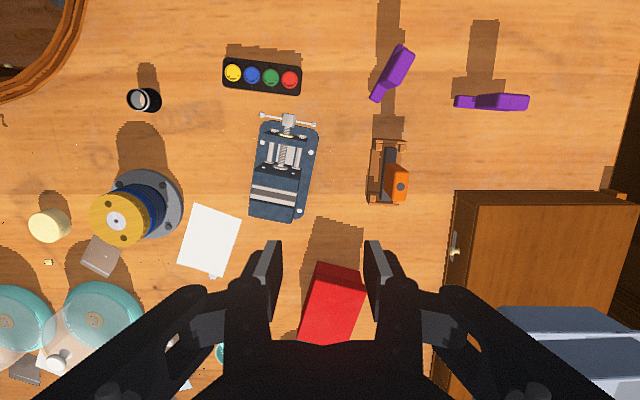

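The spanner handle's top centre is at about (400,187) and the stand's ends are at rows 140 and 204. The bar is nearly along world x. Measuring the orange top face.

```bash
python3 - <<'E'
from h import *
import pickle
c=pickle.load(open("w2.pkl","rb"))
cr=c["img"][130:215,360:415]
hsv=cv2.cvtColor(c["img"],cv2.COLOR_RGB2HSV)
m=cv2.inRange(hsv,(5,200,120),(16,255,255));k=m*0;k[130:215,360:415]=m[130:215,360:415]
for r in range(158,212,4): 
    x=np.where(k[r])[0]; print(r,x.min() if len(x) else 0,x.max() if len(x) else 0,hsv[r,390:412,2])
a=cv2.resize(cr,None,fx=7,fy=7,interpolation=2);cv2.imwrite("pics/w2z.png",a[...,::-1])
E
```

```text
158 0 0 [ 77  78  77  78  69  82 175 198 193 196 197 193 212 212 217 215 219 220
 217 215 218 216]
162 0 0 [ 70  77  77  78  72  94 202 193 194 193 195 219 218 219 216 214 217 215
 212 213 217 215]
166 392 400 [122 116 126 128 127 129 123 126 121 123 127 192 224 220 223 221 210 212
 212 213 215 216]
170 397 403 [108 106 111 110 116 113 112 128 126 129 124 119 121 123 117 117 144 201
 211 210 211 205]
174 394 408 [111 105 106 103 155 209 228 240 242 239 240 241 243 242 242 242 245 243
 240 203 208 204]
178 394 407 [107 109 109 113 181 219 236 240 238 238 236 239 238 240 240 240 243 235
 208 219 209 214]
182 393 407 [109 114 106 150 204 231 243 247 249 253 206 213 255 250 246 243 239 234
 195 215 214 215]
186 393 406 [112 111 110 182 218 244 185 107 101 107 101 110  98  92 111 247 239 208
 220 224 221 215]
190 392 406 [109 101 137 207 232 242 246 253 166 123 117 134 196 248 250 242 239 207
 220 220 225 223]
194 392 405 [107 106 182 216 235 243 242 240 241 242 240 241 242 242 242 235 219 233
 233 231 232 231]
198 391 405 [140 133 200 231 242 241 242 243 243 240 241 242 242 243 238 236 229 231
 232 231 234 233]
202 0 0 [ 95  89  96 214 203 215 227 235 231 233 232 230 232 232 233 234 232 232
 231 230 231 229]
206 0 0 [219 224 229 230 231 228 230 232 228 237 233 235 231 232 236 237 234 232
 233 229 232 232]
210 0 0 [235 234 235 235 235 236 236 236 236 234 235 233 236 235 234 235 233 232
 231 233 233 233]
```

View pics/w2z.png

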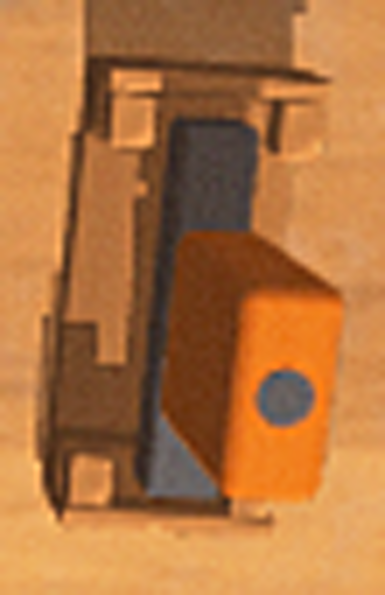

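```bash
python3 - <<'E'
from h import *
import pickle
c=pickle.load(open("w2.pkl","rb"))
f=lambda p,z:ray(c,np.array(p,float)/7+[360,130],z)[:,:2]
np.set_printoptions(precision=4,suppress=True)
t=f([(245,292),(343,298),(318,497),(222,492),(286,398)],.089);print(t,t[:4].mean(0),np.degrees(np.arctan2(*(t[2:4].mean(0)-t[:2].mean(0))[::-1])))
b=f([(172,125),(142,488)],.031);print(b,np.degrees(np.arctan2(*(b[1]-b[0])[::-1])))
s=f([(92,60),(328,80),(270,520),(58,515)],.026);print(s,s.mean(0))
E
```

```text
[[0.4716 0.3199]
 [0.4725 0.3346]
 [0.5035 0.3333]
 [0.5027 0.3185]
 [0.4878 0.3272]] [0.4876 0.3266] -2.521095342922823
[[0.4539 0.3196]
 [0.5195 0.3179]] -1.4832070808419242
[[0.4433 0.306 ]
 [0.4467 0.3474]
 [0.5272 0.343 ]
 [0.5262 0.3036]] [0.4858 0.325 ]
```

drive_tool([
  [0,2,40,0,-2.5],
  [0,2,81,0,-2.5],
  [0,2,81,-40,-2.5],
  [0,2,81,-80,-2.5],
  [0,2,81,-80,-2.5],
])

```text
t: 2.75
tool_pos: [0.4823, 0.321, 0.1649]
ee_rot: [[0.047, -0.012, -0.999], [0.999, -0.008, 0.047], [-0.008, -1.0, 0.011]]
contact_force: [-1.5, -1.8, -1.3]
width: 0.0428
```

```bash
python3 - <<'E'
from h import *
obs();c=cap("wrist");save(c,"w3");print(proj(c,[[.4876,.3266,.089],[.485,.325,.026]]))
E
```

```text
t 2.75
qpos [ 0.515   0.3765  1.5783 -0.001   1.2009 -1.0087]
tool_pos [0.4823 0.321  0.1649]
contact_force [-1.5431 -1.8497 -1.25  ]
ft_torque [-0.0736  0.0644 -0.0505]
width 0.04275837115526303
[[ 0.0466 -0.0118 -0.9988]
 [ 0.9989 -0.0078  0.0467]
 [-0.0083 -0.9999  0.0114]]
[[331.0491 216.8121]
 [328.0952 192.9276]]
```

View pics/w3.png

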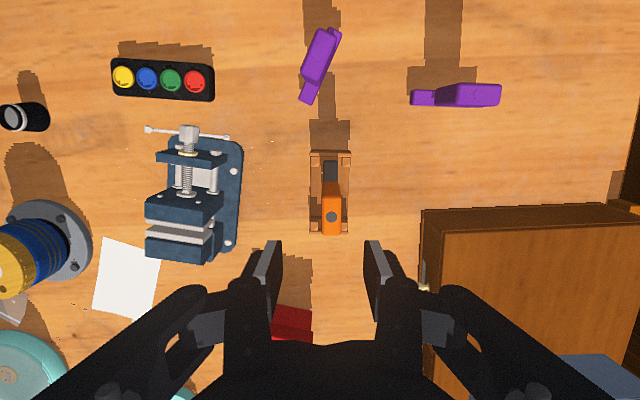

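The handle top is at (332,214), within 3 px of the prediction. Descending and gripping.

drive_tool([
  [0,0,0,-35,0],
  [0,0,0,-70,0],
  [0,0,0,-100,0],
  [0,0,0,-123,0],
  [0,0,0,-123,0],
])

```text
t: 3.22
tool_pos: [0.4858, 0.3229, 0.0467]
ee_rot: [[0.047, -0.004, -0.999], [0.999, -0.003, 0.047], [-0.003, -1.0, 0.004]]
contact_force: [-0.8, -0.0, -0.6]
width: 0.0426
```

drive_tool([
  [-1,0,0,0,0],
  [-1,0,0,0,0],
  [-1,0,0,0,0],
  [-1,0,0,0,0],
  [-1,0,0,0,0],
], grip_force=60)

```text
t: 3.63
tool_pos: [0.4891, 0.3261, 0.0513]
ee_rot: [[0.044, 0.006, -0.999], [0.999, 0.002, 0.044], [0.002, -1.0, -0.006]]
contact_force: [1.7, -1.3, 7.8]
width: 0.0152
```

drive_tool([
  [-1,0,0,0,0],
  [-1,0,0,0,0],
  [-1,0,0,0,0],
])

```text
t: 3.88
tool_pos: [0.4891, 0.3261, 0.0513]
ee_rot: [[0.044, 0.006, -0.999], [0.999, 0.002, 0.044], [0.002, -1.0, -0.006]]
contact_force: [0.9, -2.3, 8.1]
width: 0.0154
```

drive_tool([
  [-1,0,0,10,0],
  [-1,0,0,30,0],
  [-1,0,0,60,0],
  [-1,0,0,95,0],
  [-1,0,0,95,0],
])

```text
t: 4.3
tool_pos: [0.4904, 0.328, 0.1511]
ee_rot: [[0.044, 0.011, -0.999], [0.999, 0.007, 0.044], [0.007, -1.0, -0.011]]
contact_force: [1.3, 0.6, -0.8]
width: 0.0151
```

drive_tool([
  [-1,0,0,0,0],
  [-1,0,0,0,0],
])

```text
t: 4.47
tool_pos: [0.4862, 0.3254, 0.144]
ee_rot: [[0.044, 0.0, -0.999], [0.999, 0.0, 0.044], [0.0, -1.0, -0.0]]
contact_force: [-0.5, -0.9, -1.7]
width: 0.0152
```

```bash
python3 - <<'E'
from h import *
obs();c=cap("wrist");s=cap("side");save(c,"w4")
import pickle;pickle.dump((c,s),open("w4.pkl","wb"))
p=np.array(env.get_obs()["tool_pos"]);u=proj(s,p)[0].astype(int);print(u)
b=[max(0,u[0]-60),u[1]-60,u[0]+60,u[1]+60]
sz=cv2.resize(s["img"][b[1]:b[3],b[0]:b[2]],(400,400),interpolation=2);cv2.imwrite("pics/w4b.png",np.hstack([c["img"][0:400,120:520],sz])[...,::-1])
print(proj(c,p+[0,0,-.037]))
E
```

```text
t 4.4667
qpos [ 0.5176  0.3975  1.6038  0.0002  1.1397 -1.0096]
tool_pos [0.4862 0.3254 0.144 ]
contact_force [-0.4987 -0.9312 -1.7179]
ft_torque [-0.0173  0.0486 -0.039 ]
width 0.015219406103215026
[[ 0.0437  0.0004 -0.999 ]
 [ 0.999   0.0004  0.0437]
 [ 0.0004 -1.     -0.0004]]
[241 157]
[[321.8776 226.7019]]
```

View pics/w4b.png

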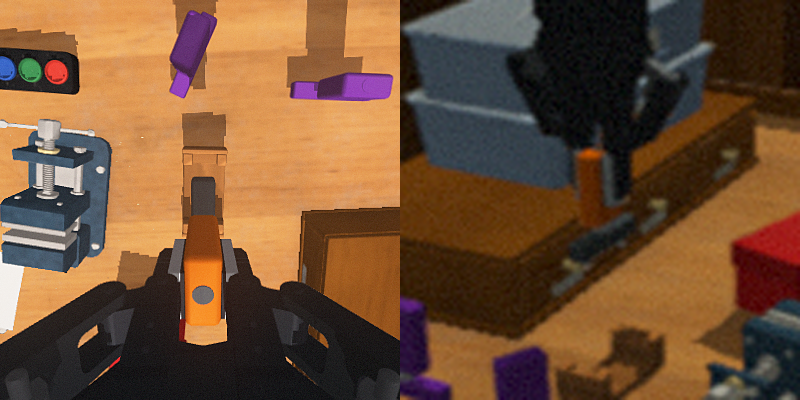

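The spanner is held, with its top screw at (323,295) and its near bar end at (322,178). The side crop shows it upright. I'll work out its offset in the hand.

```bash
python3 - <<'E'
from h import *
import pickle
c,s=pickle.load(open("w4.pkl","rb"))
p=np.array([.4862,.3254,.144])
hsv=cv2.cvtColor(c["img"],cv2.COLOR_RGB2HSV)
d=(hsv[...,1]<110)&(hsv[...,2]>60)&(hsv[...,2]<150);d[:270]=0;d[312:]=0;d[:,:305]=0;d[:,340:]=0
n,_,st,ce=cv2.connectedComponentsWithStats(d.astype(np.uint8));i=1+st[1:,4].argmax();print(st[i],ce[i])
print("top",ray(c,ce[i],.182)-p)
for r in range(172,220,4): print(r,"".join("#" if v<110 else "." for v in hsv[r,300:345,2]))
for r in range(170,190,2): print(r,hsv[r,318:326,2])
print("barend",ray(c,[(322,178)],.124)-p)
print(proj(c,p+[[-.034,0,-.02],[-.034,.007,-.02],[-.034,-.007,-.02]]))
E
```

```text
[312 286  22  18 311] [322.54983923 294.57877814]
top [[-2.14078372e-03 -7.13000773e-05  3.80000000e-02]]
172 .............................................
176 .............................................
180 ............#######################..........
184 ...........########################..........
188 ...........########################..........
192 ...........########################..........
196 ...#.......#########################.#.......
200 .........#.#########################.....#...
204 ...##......##########################....#...
208 ...##......#########################..#..#...
212 ...#.......########################.#....#...
216 ...#####.#...........................#...#...
170 [181 184 180 188 191 197 202 205]
172 [182 183 180 187 189 190 196 202]
174 [187 180 186 189 185 194 194 203]
176 [145 143 150 146 156 153 152 160]
178 [64 60 64 60 62 67 62 65]
180 [70 71 67 66 67 68 70 71]
182 [74 77 70 83 73 73 79 79]
184 [74 72 75 77 77 73 79 71]
186 [76 79 77 76 76 78 74 73]
188 [73 72 78 75 70 72 76 77]
barend [[-0.03775309  0.00119781 -0.02      ]]
[[320.171167   184.5912183 ]
 [332.57826114 184.06516727]
 [307.77733529 185.11831438]]
```

drive_tool([
  [-1,5,-20,36,3],
  [-1,10,-60,46,6],
  [-1,20,-100,46,9],
  [-1,25,-140,46,12],
  [-1,28,-175,46,15.5],
])

```text
t: 4.98
tool_pos: [0.5141, 0.1483, 0.1882]
ee_rot: [[-0.228, -0.002, -0.974], [0.974, -0.001, -0.228], [-0.001, -1.0, 0.002]]
contact_force: [-0.6, -0.1, -1.1]
width: 0.0152
```

drive_tool([
  [-1,5,-40,0,0],
  [-1,10,-80,0,0],
  [-1,18,-115,-5,0],
  [-1,22,-140,-20,0],
  [-1,22,-148,-40,0],
])

```text
t: 5.4
tool_pos: [0.5382, -0.0016, 0.149]
ee_rot: [[-0.222, 0.002, -0.975], [0.975, -0.002, -0.222], [-0.002, -1.0, -0.002]]
contact_force: [-0.3, -0.4, -1.4]
width: 0.0151
```

drive_tool([
  [-1,0,0,-15,0],
  [-1,0,0,-15,0],
  [-1,0,0,-15,0],
])

```text
t: 5.65
tool_pos: [0.5349, 0.0024, 0.1324]
ee_rot: [[-0.224, -0.005, -0.975], [0.975, 0.001, -0.224], [0.002, -1.0, 0.005]]
contact_force: [-0.2, -0.1, -0.7]
width: 0.0154
```

```bash
python3 - <<'E'
from h import *
obs();c=cap("wrist");s=cap("side")
import pickle;pickle.dump((c,s),open("w5.pkl","wb"))
u=proj(s,[.533,.001,.09])[0].astype(int);print(u,proj(c,[[.533,.001,.07]]))
b=[u[0]-60,u[1]-60,u[0]+60,u[1]+60]
sz=cv2.resize(s["img"][b[1]:b[3],b[0]:b[2]],(400,400),interpolation=2);cv2.imwrite("pics/w5b.png",np.hstack([c["img"][0:400,120:520],sz])[...,::-1])
E
```

```text
t 5.65
qpos [-0.0746  0.3506  1.7208  0.0002  1.0754 -1.8715]
tool_pos [0.5349 0.0024 0.1324]
contact_force [-0.2087 -0.1036 -0.7299]
ft_torque [0.0297 0.0101 0.0258]
width 0.015430377070771275
[[-0.2241 -0.0052 -0.9745]
 [ 0.9746  0.0006 -0.2241]
 [ 0.0017 -1.      0.005 ]]
[381 195] [[321.0739 213.2063]]
```

View pics/w5b.png

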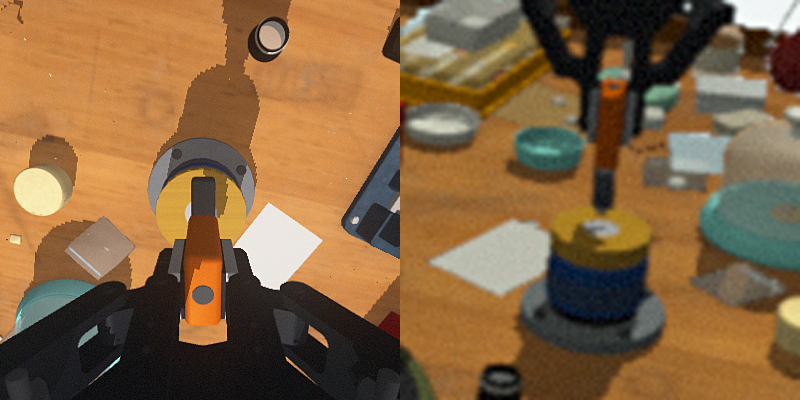

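The bar is centred over the ring (bar at column 323, ring spanning 278–367 in the full frame). Its near end is at row ~178 and the ring's near rim at row ~168. Checking the fore-aft offset by rays.

```bash
python3 - <<'E'
from h import *
import pickle
np.set_printoptions(precision=4,suppress=True)
c,s=pickle.load(open("w5.pkl","rb"))
hsv=cv2.cvtColor(c["img"],cv2.COLOR_RGB2HSV)
m=cv2.inRange(hsv,(15,120,100),(32,255,255));m[:150]=0;m[232:]=0;m[:,:270]=0;m[:,375:]=0
q=max(cv2.findContours(m,0,2)[0],key=cv2.contourArea).reshape(-1,2)
P=ray(c,q,.07)[:,:2]
from scipy.optimize import least_squares
g=np.array([.533,.001])
a=np.radians(13);e=np.array([np.cos(a),np.sin(a)])
r=np.linalg.norm(P-g,axis=1);P=P[(r>.029)&(r<.038)]
f=least_squares(lambda x:np.linalg.norm(P-x,axis=1)-.033,g,loss="soft_l1",f_scale=.0005);print("ring",f.x,len(P),f.cost)
d=(hsv[...,2]<95)&(hsv[...,1]<140)
for rr in range(172,184,1): print(rr,hsv[rr,318:328,2])
for rr in (182,190,200,208): x=np.where(d[rr,300:345])[0]+300;print(rr,x.min(),x.max())
be=ray(c,[(323.5,177)],.1124)[0,:2];print("bar centre",be+e*.034)
E
```

```text
ring [0.5329 0.0009] 137 5.963712253646887e-05
172 [208 210 216 210 223 128 132 131 131 135]
173 [213 214 211 214 225 130 127 126 133 132]
174 [217 216 216 217 223 170 146 130 136 136]
175 [215 215 219 215 218 224 237 137 131 134]
176 [170 174 171 174 172 173 178 106 105 106]
177 [39 34 36 34 38 33 38 37 42 43]
178 [44 52 47 49 48 48 45 51 48 54]
179 [55 50 49 52 54 50 52 50 52 53]
180 [55 56 59 53 50 52 47 50 53 53]
181 [60 62 62 60 61 57 60 55 61 54]
182 [60 55 64 61 55 65 65 65 66 64]
183 [65 57 59 64 62 61 63 65 63 63]
182 311 334
190 311 334
200 311 334
208 311 334
bar centre [0.5304 0.002 ]
```

drive_tool([
  [-1,2,-1,-8,0],
  [-1,2,-1,-14,0],
  [-1,2,-1,-17,0],
  [-1,2,-1,-18,0],
  [-1,2,-1,-18,0],
])

```text
t: 6.17
tool_pos: [0.5383, 0.0017, 0.1159]
ee_rot: [[-0.225, -0.001, -0.974], [0.974, 0.0, -0.225], [0.0, -1.0, 0.001]]
contact_force: [-0.2, 0.5, -1.1]
width: 0.0159
```

drive_tool([
  [-1,0,0,-1,0],
  [-1,0,0,-1,0],
  [-1,0,0,-2,0],
  [-1,0,0,-2,0],
])

```text
t: 6.5
tool_pos: [0.5387, 0.0014, 0.1144]
ee_rot: [[-0.225, 0.0, -0.974], [0.974, -0.0, -0.225], [-0.0, -1.0, -0.0]]
contact_force: [0.4, 0.7, -1.0]
width: 0.0156
```

drive_tool([
  [-1,-1,0,-1,0],
  [-1,-1,0,-1,0],
  [-1,-1,0,-2,0],
  [-1,-1,0,-2,0],
])

```text
t: 6.83
tool_pos: [0.5375, 0.0014, 0.1122]
ee_rot: [[-0.225, -0.0, -0.974], [0.974, 0.0, -0.225], [0.0, -1.0, 0.0]]
contact_force: [0.4, -0.1, -0.7]
width: 0.0157
```

drive_tool([
  [-1,0,0,-1,0],
  [-1,0,0,-1,0],
  [-1,0,0,-2,0],
  [-1,0,0,-2,0],
])

```text
t: 7.17
tool_pos: [0.5372, 0.0014, 0.1101]
ee_rot: [[-0.225, -0.001, -0.974], [0.974, -0.0, -0.225], [0.0, -1.0, 0.001]]
contact_force: [-0.4, 0.0, -0.4]
width: 0.015
```

drive_tool([
  [-1,0,0,-1,0],
  [-1,0,0,-1,0],
  [-1,0,0,-2,0],
  [-1,0,0,-2,0],
])

```text
t: 7.5
tool_pos: [0.5369, 0.0014, 0.1079]
ee_rot: [[-0.225, -0.001, -0.974], [0.974, -0.0, -0.225], [0.0, -1.0, 0.001]]
contact_force: [-1.6, 0.0, -1.3]
width: 0.0148
```

drive_tool([
  [-1,0,0,-1,0],
  [-1,0,0,-1,0],
  [-1,0,0,-2,0],
  [-1,0,0,-2,0],
])

```text
t: 7.83
tool_pos: [0.537, 0.0014, 0.106]
ee_rot: [[-0.225, -0.001, -0.974], [0.974, -0.0, -0.225], [0.0, -1.0, 0.001]]
contact_force: [-1.3, -0.2, -1.9]
width: 0.0153
```

drive_tool([
  [-1,0,0,-1,0],
  [-1,0,0,-1,0],
  [-1,0,0,-2,0],
  [-1,0,0,-2,0],
])

```text
t: 8.17
tool_pos: [0.5371, 0.0014, 0.1043]
ee_rot: [[-0.225, -0.001, -0.974], [0.974, -0.0, -0.225], [0.0, -1.0, 0.001]]
contact_force: [-5.3, -1.2, 2.1]
width: 0.0155
```

drive_tool([
  [-1,0,0,-1,0],
  [-1,0,0,-1,0],
  [-1,0,0,-1,0],
])

```text
t: 8.42
tool_pos: [0.5372, 0.0014, 0.1042]
ee_rot: [[-0.225, -0.0, -0.974], [0.974, -0.0, -0.225], [-0.0, -1.0, 0.0]]
contact_force: [-5.8, -1.2, 7.9]
width: 0.0152
```

```bash
python3 - <<'E'
from h import *
obs();c=cap("wrist");s=cap("side")
u=proj(s,[.533,.001,.09])[0].astype(int)
b=[u[0]-50,u[1]-50,u[0]+50,u[1]+50]
sz=cv2.resize(s["img"][b[1]:b[3],b[0]:b[2]],(400,400),interpolation=2);cv2.imwrite("pics/w6b.png",np.hstack([cv2.resize(c["img"][130:250,260:380],(400,400),interpolation=2),sz])[...,::-1])
E
```

```text
t 8.4167
qpos [-0.0759  0.3853  1.7527 -0.0002  1.0039 -1.8734]
tool_pos [0.5372 0.0014 0.1042]
contact_force [-5.7924 -1.1983  7.8957]
ft_torque [-0.2092  1.2476 -0.0111]
width 0.015219190676432702
[[-0.2248 -0.0003 -0.9744]
 [ 0.9744 -0.0001 -0.2248]
 [-0.0001 -1.      0.0003]]
```

View pics/w6b.png

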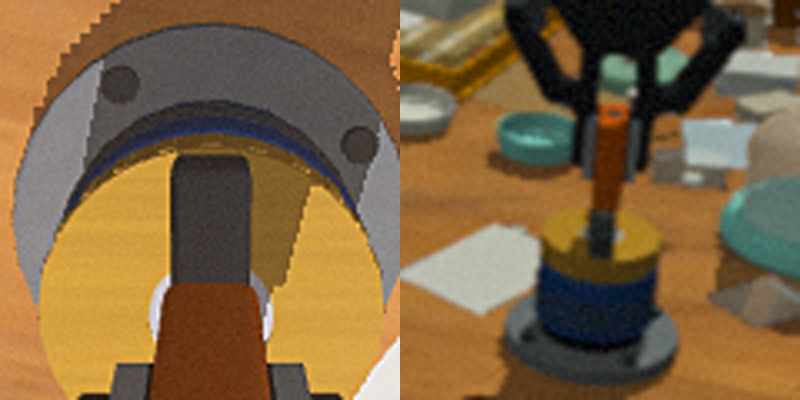

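The spanner is seated: the bar lies flush on the ring at its full 8 mm depth. I'll relieve the side and down load first.

drive_tool([
  [-1,-1,0,1,0],
  [-1,-1,0,1,0],
  [-1,-1,0,1,0],
])

```text
t: 8.77
tool_pos: [0.5369, 0.0014, 0.1044]
ee_rot: [[-0.225, 0.001, -0.974], [0.974, 0.0, -0.225], [-0.0, -1.0, -0.001]]
contact_force: [-3.5, -1.0, 1.5]
width: 0.0157
```

```bash
cat > o.py <<'E'
from h import *
o=env.get_obs();np.set_printoptions(precision=4,suppress=True)
R=np.array(o["ee_rot"]);print(o["t"],np.array(o["tool_pos"]),"F",np.array(o["contact_force"]),"M",np.array(o["ft_torque"]),"j6",o["joint_torque"][5],"yaw",np.degrees(np.arctan2(R[1,0],R[0,0]))-90,R[2])
E
python3 o.py
```

```text
8.7667 [0.5369 0.0014 0.1044] F [-3.465  -1.0374  1.4863] M [-0.1314  0.6272 -0.0234] j6 -5.07400739024888e-05 yaw 12.984668795481667 [-0.0001 -1.     -0.0006]
```

drive_tool([
  [-1,-1,-0.2,0,-1],
  [-1,-1,-0.3,0,-3],
  [-1,-1,-0.4,0,-5],
  [-1,-1,-0.4,0,-5],
])

```text
t: 9.1
tool_pos: [0.5365, 0.0011, 0.1043]
ee_rot: [[-0.138, 0.002, -0.99], [0.99, 0.0, -0.138], [-0.0, -1.0, -0.002]]
contact_force: [-1.3, -0.4, -0.2]
width: 0.0153
```

```bash
python3 o.py
```

```text
9.1 [0.5365 0.0011 0.1043] F [-1.3114 -0.4085 -0.196 ] M [-0.0317  0.2425  0.1369] j6 0.4550386592745781 yaw 7.906748406014572 [-0.0001 -1.     -0.0015]
```

drive_tool([
  [-1,0,-0.1,0,-2],
  [-1,0,-0.2,0,-4],
  [-1,0,-0.4,0,-6],
  [-1,0,-0.5,0,-8],
  [-1,0,-0.5,0,-8],
])

```text
t: 9.52
tool_pos: [0.5364, 0.0007, 0.1043]
ee_rot: [[0.001, 0.001, -1.0], [1.0, 0.0, 0.001], [0.0, -1.0, -0.001]]
contact_force: [-1.4, 0.3, -0.7]
width: 0.0152
```

```bash
python3 o.py
```

```text
9.5167 [0.5364 0.0007 0.1043] F [-1.443   0.3333 -0.6743] M [0.0329 0.2095 0.1947] j6 0.45825700275599957 yaw -0.0351560773782893 [ 0.0003 -1.     -0.0014]
```

drive_tool([
  [-1,0,-0.1,0,-0.7],
  [-1,0,-0.1,0,-1.5],
  [-1,0,-0.1,0,-1.5],
])

```text
t: 9.77
tool_pos: [0.5362, 0.0006, 0.1044]
ee_rot: [[0.027, 0.001, -1.0], [1.0, 0.0, 0.027], [0.0, -1.0, -0.001]]
contact_force: [-0.1, 1.0, -0.8]
width: 0.0153
```

```bash
python3 o.py
```

```text
9.7667 [0.5362 0.0006 0.1044] F [-0.1453  1.0436 -0.8257] M [0.1729 0.0269 0.1455] j6 0.24722264148294926 yaw -1.5333832131417893 [ 0.0003 -1.     -0.0011]
```

drive_tool([
  [-1,0,-0.1,0,-0.7],
  [-1,0,-0.1,0,-1.5],
  [-1,0,-0.1,0,-1.5],
])

```text
t: 10.02
tool_pos: [0.5361, 0.0005, 0.1044]
ee_rot: [[0.053, 0.001, -0.999], [0.999, 0.0, 0.053], [0.0, -1.0, -0.001]]
contact_force: [0.5, 1.7, -0.9]
width: 0.0152
```

```bash
python3 o.py
```

```text
10.0167 [0.5361 0.0005 0.1044] F [ 0.5475  1.7441 -0.9308] M [ 0.2918 -0.038   0.1681] j6 0.2562103606760502 yaw -3.0624735058314343 [ 0.0003 -1.     -0.0008]
```

drive_tool([
  [-1,0,0.2,0,-0.7],
  [-1,0,0.2,0,-1.5],
  [-1,0,0.2,0,-1.5],
])

```text
t: 10.27
tool_pos: [0.5359, 0.0005, 0.1044]
ee_rot: [[0.08, 0.001, -0.997], [0.997, -0.0, 0.08], [-0.0, -1.0, -0.001]]
contact_force: [0.9, 1.7, -0.1]
width: 0.0153
```

```bash
python3 o.py
```

```text
10.2667 [0.5359 0.0005 0.1044] F [ 0.8753  1.6834 -0.0999] M [ 0.2258 -0.1034  0.121 ] j6 0.26488954201340675 yaw -4.565696509882457 [-0.     -1.     -0.0006]
```

drive_tool([
  [-1,0.2,0.2,0,-0.7],
  [-1,0.2,0.2,0,-1.5],
  [-1,0.2,0.2,0,-1.5],
])

```text
t: 10.52
tool_pos: [0.5359, 0.0005, 0.1044]
ee_rot: [[0.106, 0.0, -0.994], [0.994, -0.0, 0.106], [-0.0, -1.0, -0.0]]
contact_force: [-0.6, -0.0, -0.2]
width: 0.0151
```

```bash
python3 o.py
```

```text
10.5167 [0.5359 0.0005 0.1044] F [-0.5681 -0.0002 -0.2165] M [-0.0557 -0.0376  0.0965] j6 0.2679285407066345 yaw -6.0608159682900435 [-0.0004 -1.     -0.0003]
```

drive_tool([
  [-1,0,0,0,-0.7],
  [-1,0,0,0,-1.5],
  [-1,0,0,0,-1.5],
])

```text
t: 10.77
tool_pos: [0.5359, 0.0005, 0.1043]
ee_rot: [[0.132, 0.0, -0.991], [0.991, -0.0, 0.132], [-0.0, -1.0, -0.0]]
contact_force: [0.2, -0.5, -0.6]
width: 0.0153
```

```bash
python3 o.py
```

```text
10.7667 [0.5359 0.0005 0.1043] F [ 0.1638 -0.4886 -0.5976] M [-0.1846 -0.0595  0.1814] j6 0.26830687187612057 yaw -7.567247964350486 [-0.0004 -1.     -0.0002]
```

drive_tool([
  [-1,0,0,0,-0.7],
  [-1,0,0,0,-1.5],
  [-1,0,0,0,-1.5],
])

```text
t: 11.02
tool_pos: [0.5359, 0.0005, 0.1044]
ee_rot: [[0.158, 0.0, -0.988], [0.988, -0.0, 0.158], [-0.0, -1.0, -0.0]]
contact_force: [0.3, -1.3, -0.1]
width: 0.0152
```

```bash
python3 o.py
```

```text
11.0167 [0.5359 0.0005 0.1044] F [ 0.3106 -1.2739 -0.0719] M [-0.2655 -0.0271  0.1409] j6 0.2698381617665291 yaw -9.065017793369222 [-0.0003 -1.     -0.0002]
```

drive_tool([
  [-1,0,-0.2,0,-0.7],
  [-1,0,-0.2,0,-1.5],
  [-1,0,-0.2,0,-1.5],
])

```text
t: 11.27
tool_pos: [0.5359, 0.0005, 0.1044]
ee_rot: [[0.183, 0.0, -0.983], [0.983, -0.0, 0.183], [-0.0, -1.0, -0.0]]
contact_force: [0.9, -1.0, 1.0]
width: 0.0154
```

```bash
python3 o.py
```

```text
11.2667 [0.5359 0.0005 0.1044] F [ 0.89   -0.9713  1.0253] M [-0.2952 -0.0308  0.2255] j6 0.267922505736351 yaw -10.565920134908566 [-0.0001 -1.     -0.0002]
```

drive_tool([
  [-1,0,-0.2,0,-0.5],
  [-1,0,-0.2,0,-1],
  [-1,0,-0.2,0,-1],
])

```text
t: 11.52
tool_pos: [0.5359, 0.0004, 0.1044]
ee_rot: [[0.2, 0.0, -0.98], [0.98, 0.0, 0.2], [0.0, -1.0, -0.0]]
contact_force: [0.2, -2.2, -0.0]
width: 0.0155
```

```bash
python3 o.py
```

```text
11.5167 [0.5359 0.0004 0.1044] F [ 0.1568 -2.1667 -0.0128] M [-0.1491 -0.117   0.1595] j6 0.22513948380947113 yaw -11.548958160526794 [ 0.0001 -1.     -0.0001]
```

drive_tool([
  [-1,0,-0.4,0,-0.7],
  [-1,0,-0.4,0,-1.5],
  [-1,0,-0.4,0,-1.5],
])

```text
t: 11.77
tool_pos: [0.5359, 0.0002, 0.1044]
ee_rot: [[0.226, 0.0, -0.974], [0.974, 0.0, 0.226], [0.0, -1.0, -0.0]]
contact_force: [0.4, 1.2, 0.2]
width: 0.0153
```

```bash
python3 o.py
```

```text
11.7667 [0.5359 0.0002 0.1044] F [0.3826 1.1661 0.2466] M [ 0.1308 -0.0974  0.1638] j6 0.26435541920363903 yaw -13.080928539004418 [ 0.0005 -1.     -0.    ]
```

drive_tool([
  [-1,0,0,0,-0.7],
  [-1,0,0,0,-1.5],
  [-1,0,0,0,-1.5],
])

```text
t: 12.02
tool_pos: [0.5358, 0.0002, 0.1043]
ee_rot: [[0.252, 0.0, -0.968], [0.968, 0.0, 0.252], [0.0, -1.0, 0.0]]
contact_force: [0.8, 0.8, 0.4]
width: 0.0154
```

```bash
python3 o.py
```

```text
12.0167 [0.5358 0.0002 0.1043] F [0.756  0.7609 0.4259] M [ 0.2102 -0.1058  0.1265] j6 0.2656793687492609 yaw -14.569528325793456 [ 0.0003 -1.      0.    ]
```

drive_tool([
  [-1,0,0,0,-0.7],
  [-1,0,0,0,-1.5],
  [-1,0,0,0,-1.5],
])

```text
t: 12.27
tool_pos: [0.5358, 0.0001, 0.1043]
ee_rot: [[0.277, 0.0, -0.961], [0.961, 0.0, 0.277], [0.0, -1.0, 0.0]]
contact_force: [0.0, 2.0, 0.9]
width: 0.0153
```

```bash
python3 o.py
```

```text
12.2667 [0.5358 0.0001 0.1043] F [0.0255 1.975  0.8778] M [ 0.2461 -0.101   0.1728] j6 0.2650309447199106 yaw -16.070701890115345 [ 0.0002 -1.      0.    ]
```

drive_tool([
  [-1,0,0.2,0,-0.7],
  [-1,0,0.2,0,-1.5],
  [-1,0,0.2,0,-1.5],
])

```text
t: 12.52
tool_pos: [0.5358, 0.0001, 0.1043]
ee_rot: [[0.301, 0.0, -0.953], [0.953, -0.0, 0.301], [-0.0, -1.0, -0.0]]
contact_force: [0.3, -0.1, 0.4]
width: 0.0153
```

```bash
python3 o.py
```

```text
12.5167 [0.5358 0.0001 0.1043] F [ 0.3353 -0.1228  0.3937] M [ 0.1901 -0.0646  0.2722] j6 0.4206771310418844 yaw -17.547391640281347 [-0.0002 -1.     -0.0001]
```

The stop is reached: j6 torque jumped from 0.265 to 0.42, putting the load at about 0.3 N m. Now a small final turn.

drive_tool([
  [-1,0,0,0,-0.3],
  [-1,0,0,0,-0.6],
  [-1,0,0,0,-0.6],
])

```text
t: 12.77
tool_pos: [0.5358, 0.0001, 0.1043]
ee_rot: [[0.311, 0.0, -0.95], [0.95, -0.0, 0.311], [-0.0, -1.0, -0.0]]
contact_force: [-0.1, 0.4, 1.9]
width: 0.0153
```

```bash
python3 o.py
```

```text
12.7667 [0.5358 0.0001 0.1043] F [-0.0665  0.4181  1.9317] M [ 0.1403 -0.099   0.4033] j6 0.41601967066526413 yaw -18.11332432525643 [-0.0002 -1.     -0.0001]
```

drive_tool([
  [-1,0,0,0,0],
])

```text
t: 12.85
tool_pos: [0.5358, 0.0001, 0.1043]
ee_rot: [[0.311, 0.0, -0.95], [0.95, -0.0, 0.311], [-0.0, -1.0, -0.0]]
contact_force: [0.1, 0.6, 1.9]
width: 0.0154
```

```bash
python3 o.py;  python3 -c "
from h import *
for i in range(4): cap('side');o=env.get_obs();print(o['ft_torque'],o['joint_torque'][5])"
```

```text
12.85 [0.5358 0.0001 0.1043] F [0.0837 0.6423 1.9164] M [ 0.1202 -0.0369  0.3592] j6 0.3751569986343384 yaw -18.103341564445657 [-0.0002 -1.     -0.0001]
[ 0.03834868 -0.08111626  0.37169257] 0.3679968696087599
[ 0.1652458  -0.02238407  0.3696585 ] 0.3661628533154726
[ 0.09600872 -0.01433892  0.35807937] 0.3659697622060776
[ 0.09894289 -0.0581469   0.38542619] 0.3661783877760172
```

drive_tool([
  [-1,0,0,0,-0.3],
  [-1,0,0,0,-0.3],
  [-1,0,0,0,-0.3],
  [-1,0,0,0,-0.3],
])

```text
t: 13.38
tool_pos: [0.5359, 0.0001, 0.1043]
ee_rot: [[0.316, 0.0, -0.949], [0.949, -0.0, 0.316], [-0.0, -1.0, -0.0]]
contact_force: [0.7, 0.6, 1.6]
width: 0.0153
```

```bash
 python3 -c "
from h import *
for i in range(5): o=env.get_obs();print(o['ft_torque'],o['joint_torque'][5]);cap('side')"; python3 o.py
```

```text
[0.0025791  0.01061108 0.42851583] 0.40646446868777275
[0.07518057 0.00425957 0.45921072] 0.4057780187577009
[ 0.01510864 -0.03437843  0.3937951 ] 0.4057540185749531
[0.01072316 0.01578162 0.40584827] 0.4058932978659868
[ 0.06309973 -0.02515894  0.45315134] 0.4059496521949768
13.6333 [0.5358 0.0001 0.1043] F [ 0.173  -1.0799  3.0032] M [0.0379 0.0075 0.4338] j6 0.40615204721689224 yaw -18.40886987966401 [-0.0001 -1.      0.    ]
```

The wrist sensor averages 0.43 N m and the settled j6 torque reads 0.406. I'll back off to unload, then lift straight out.

drive_tool([
  [-1,0,0,0,1.5],
  [-1,0,0,0,3],
  [-1,0,0,0,3.8],
  [-1,0,0,0,3.8],
])

```text
t: 13.97
tool_pos: [0.5358, 0.0001, 0.1043]
ee_rot: [[0.253, 0.0, -0.968], [0.968, 0.0, 0.253], [0.0, -1.0, 0.0]]
contact_force: [-0.6, 0.1, 1.5]
width: 0.0155
```

```bash
python3 o.py
```

```text
13.9667 [0.5358 0.0001 0.1043] F [-0.5778  0.1178  1.5457] M [-0.0219 -0.04    0.0115] j6 -0.16477180179208517 yaw -14.644023431376496 [ 0. -1.  0.]
```

Unloaded (Mz ≈ 0). Lifting out.

drive_tool([
  [-1,0,0,3,0],
  [-1,0,0,8,0],
  [-1,0,0,15,0],
  [-1,0,0,35,0],
  [-1,0,0,70,0],
])

```text
t: 14.38
tool_pos: [0.5327, 0.0004, 0.1721]
ee_rot: [[0.253, -0.008, -0.968], [0.968, 0.001, 0.253], [-0.001, -1.0, 0.008]]
contact_force: [0.0, 0.2, -1.8]
width: 0.0154
```

drive_tool([
  [-1,-10,30,10,3],
  [-1,-18,65,10,6],
  [-1,-25,105,10,9],
  [-1,-30,145,10,12],
  [-1,-30,165,10,12],
])

```text
t: 14.8
tool_pos: [0.5043, 0.1688, 0.1852]
ee_rot: [[0.042, -0.0, -0.999], [0.999, 0.002, 0.042], [0.002, -1.0, 0.0]]
contact_force: [0.5, 0.3, -1.7]
width: 0.0151
```

```bash
python3 o.py; python3 - <<'E'
from h import *
c=cap("top")
import pickle;pickle.dump(c,open("t2.pkl","wb"))
from ring import ring
ring(c,np.array([.533,.001,.07]))
E
```

```text
14.8 [0.5043 0.1688 0.1852] F [ 0.4817  0.2711 -1.7304] M [-0.0443  0.0302 -0.0381] j6 -0.5787562765181065 yaw -2.4295555320809115 [ 0.0023 -1.      0.0002]
ring [ 0.54055923 -0.00577623] 0.04318192138671875
3 [386.33333333 160.66666667] [ 0.55613046 -0.00311377  0.07      ]
4 [383.25 180.  ] [0.51239335 0.00589093 0.07      ]
```

drive_tool([
  [-1,-5,38,0,0],
  [-1,-10,76,0,0],
  [-1,-14,115,0,0],
  [-1,-18,150,-10,0],
  [-1,-18,158,-30,0],
])

```text
t: 15.27
tool_pos: [0.4895, 0.3296, 0.1572]
ee_rot: [[0.043, 0.007, -0.999], [0.999, 0.007, 0.043], [0.007, -1.0, -0.006]]
contact_force: [1.2, -0.9, -1.2]
width: 0.0155
```

drive_tool([
  [-1,0,0,-40,0],
  [-1,0,0,-55,0],
  [-1,0,0,-55,0],
  [-1,0,0,-55,0],
])

```text
t: 15.6
tool_pos: [0.4873, 0.3227, 0.0988]
ee_rot: [[0.046, -0.002, -0.999], [0.999, -0.001, 0.046], [-0.001, -1.0, 0.002]]
contact_force: [-0.4, 0.0, -0.3]
width: 0.0152
```

```bash
python3 o.py; python3 - <<'E'
from h import *
c=cap("wrist")
cv2.imwrite("pics/w7.png",cv2.resize(c["img"][110:330,240:420],None,fx=2.7,fy=2.7,interpolation=2)[...,::-1])
E
```

```text
15.6 [0.4873 0.3227 0.0988] F [-0.3966  0.0055 -0.3468] M [0.0425 0.0119 0.0306] j6 0.0008397548299399205 yaw -2.6238492449576114 [-0.0014 -1.      0.002 ]
```

View pics/w7.png

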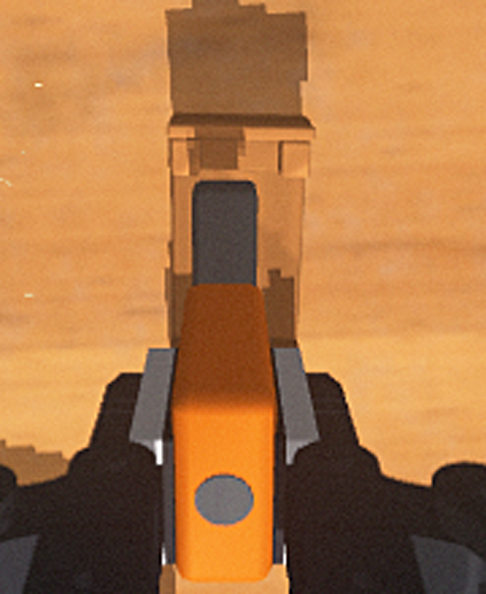

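The bar sits left of the stand's centreline (crop columns 225 and 241), and the hand reads 3 mm low in y. Checking by rays.

```bash
python3 o.py; python3 - <<'E'
from h import *
c=cap("wrist");print(ray(c,[(329.3,153.7)],.026)+[.042,0,0],ray(c,[(323.3,177)],.079)+[.034,0,0]); 
E
python3 o.py
```

```text
15.65 [0.4885 0.3232 0.1001] F [-0.2365 -0.4229 -1.3212] M [ 0.0505 -0.0419 -0.0058] j6 0.000652397247904446 yaw -2.6357289759212392 [ 0.0004 -1.     -0.0008]
[[0.48720109 0.33001847 0.026     ]] [[0.48452844 0.32524777 0.079     ]]
15.7 [0.4892 0.3235 0.1009] F [ 0.5973  0.1383 -1.3828] M [ 0.0021 -0.039   0.0154] j6 0.000521460133313667 yaw -2.646644052891318 [ 0.0015 -1.     -0.0025]
```

drive_tool([
  [-1,-1,3,0,0],
  [-1,-1,3,-15,0],
  [-1,-1,3,-30,0],
  [-1,-1,3,-40,0],
  [-1,-1,3,-42,0],
])

```text
t: 16.12
tool_pos: [0.4864, 0.3258, 0.0568]
ee_rot: [[0.046, -0.001, -0.999], [0.999, -0.0, 0.046], [-0.001, -1.0, 0.001]]
contact_force: [-0.5, 0.6, -2.3]
width: 0.0152
```

drive_tool([
  [-1,0,0,-1,0],
  [-1,0,0,-2,0],
  [-1,0,0,-3,0],
  [-1,0,0,-3,0],
])

```text
t: 16.45
tool_pos: [0.4873, 0.3264, 0.0549]
ee_rot: [[0.046, 0.001, -0.999], [0.999, 0.001, 0.046], [0.001, -1.0, -0.001]]
contact_force: [0.4, -0.2, -1.6]
width: 0.0153
```

```bash
python3 o.py
```

```text
16.45 [0.4873 0.3264 0.0549] F [ 0.4462 -0.1958 -1.6088] M [-0.036   0.0205 -0.0093] j6 0.00035855781788995955 yaw -2.6152537869043044 [ 0.0006 -1.     -0.001 ]
```

drive_tool([
  [-1,0,0,-1,0],
  [-1,0,0,-2,0],
  [-1,0,0,-3,0],
  [-1,0,0,-3,0],
  [-1,0,0,-3,0],
])

```text
t: 16.87
tool_pos: [0.4869, 0.3262, 0.0514]
ee_rot: [[0.046, 0.0, -0.999], [0.999, 0.0, 0.046], [0.0, -1.0, -0.0]]
contact_force: [-0.6, -0.5, -0.9]
width: 0.0151
```

drive_tool([
  [-1,0,0,-1,0],
  [-1,0,0,-1,0],
  [-1,0,0,-1,0],
])

```text
t: 17.12
tool_pos: [0.4869, 0.3263, 0.0513]
ee_rot: [[0.046, 0.001, -0.999], [0.999, 0.0, 0.046], [0.0, -1.0, -0.001]]
contact_force: [-1.0, -0.4, 6.3]
width: 0.0151
```

```bash
python3 o.py
```

```text
17.1167 [0.4869 0.3263 0.0513] F [-1.0274 -0.4129  6.2978] M [-0.2113  0.2347 -0.0305] j6 -0.02467168669681996 yaw -2.611804265529571 [ 0.0004 -1.     -0.0006]
```

It's seated at the same height as at pick-up (0.0513). Unload, release and rise.

drive_tool([
  [-1,0,0,0.8,0],
  [-0.5,0,0,0.8,0],
  [-0.2,0,0,0.8,0],
  [-0.2,0,0,0.8,0],
  [-0.2,0,0,0.8,0],
])

```text
t: 17.53
tool_pos: [0.4868, 0.3261, 0.0509]
ee_rot: [[0.046, -0.0, -0.999], [0.999, -0.0, 0.046], [-0.0, -1.0, 0.0]]
contact_force: [-0.4, -0.3, -0.5]
width: 0.0342
```

drive_tool([
  [-0.2,0,0,0,0],
  [-0.2,0,0,15,0],
  [-0.2,0,0,45,0],
  [-0.2,0,0,80,0],
  [-0.2,0,0,100,0],
])

```text
t: 17.95
tool_pos: [0.4879, 0.3268, 0.1539]
ee_rot: [[0.046, 0.003, -0.999], [0.999, 0.002, 0.046], [0.002, -1.0, -0.003]]
contact_force: [0.5, 0.4, 0.2]
width: 0.0341
```

drive_tool([
  [-0.2,0,-20,30,0],
  [-0.2,0,-60,40,0],
  [-0.2,0,-90,40,0],
  [-0.2,0,-90,40,0],
  [-0.2,0,-90,40,0],
])

```text
t: 18.37
tool_pos: [0.4867, 0.2349, 0.1915]
ee_rot: [[0.048, 0.0, -0.999], [0.999, 0.0, 0.048], [0.0, -1.0, -0.0]]
contact_force: [0.0, 0.3, -0.7]
width: 0.0342
```

```bash
python3 o.py; python3 - <<'E'
from h import *
c=cap("top");w=cap("wrist")
a=cv2.resize(c["img"][130:290,180:460],None,fx=1.4286,fy=1.43,interpolation=2)[:228,:400]
b=cv2.resize(w["img"][80:260,300:520],(400,327),interpolation=2)
cv2.imwrite("pics/end.png",np.vstack([a,b])[...,::-1])
E
```

```text
18.3667 [0.4867 0.2349 0.1915] F [ 0.0055  0.3436 -0.6952] M [-0.016  -0.0195  0.0081] j6 -0.07876801304519176 yaw -2.7716225832629533 [ 0.0003 -1.     -0.0002]
```

View pics/end.png

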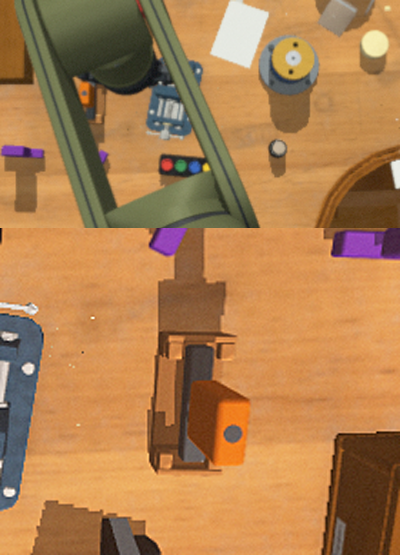

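The spanner stands upright between the stand's lips (screw at about (232,433) in the lower crop). The ring is turned, the bystanders haven't moved, and the arm is clear.

```bash
python3 -c "
from cell import env
print(env.finish_job())"
```

```text
the job is handed in; nothing more can be done
None
```

The job is handed in, at about 18.4 s of robot time out of the 72 s allowed. `finish_job` gave no verdict.

**What I did:**
- I took the orange spanner from its stand and lowered it into both ring holes. The bar lay flush, with prongs fully in. The upward force while seating peaked at about 8 N with the bar bottomed on the ring, and I eased it off before turning.
- I turned the ring clockwise about 25° until it hit the stop, then tightened it.
- I backed the spanner off to zero torque, lifted it out and put it back in its stand.

**Last checks:**
- **Torque:** the wrist sensor averaged 0.43 N m (noisy, 0.39–0.46), while the settled joint-6 torque read 0.41 N m. They disagree slightly, but both are near 0.4 and under 0.6. I did not measure the housing twist directly.
- **Ring:** the line through the holes went from about +13° to about −12°, which fits the turn once prong play is allowed for.
- **Spanner:** it seated at the same height as at pick-up, and the last picture shows it upright between the stand's lips.
- **Surroundings:** the loupe, tin and oil cups look unmoved in the last picture, though the arm hid part of the oil cups. The robot was clear of everything at hand-in.

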